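Turn the drained spoon cup over and set it in its place on the turntable

TASK

The square aluminium spoon cup has drained upside down on the bench: turn it mouth-up and set it down gently inside the one empty marked square on the wooden turntable, with its sides parallel to that square, then let go. Do not spin the turntable from where it stands, and leave the jar and tin on it and the mortar and pot on the bench where they are.

Things in the scene. Friction and masses are not known exactly. Their poses are not given: they have to be found in the camera images.
- cup_mid (a point): centre of the spoon cup: an open-topped square cup of plain aluminium, 50 x 50 mm outside and 64 mm tall, straight sides, walls and base 4 mm, about 120 g, loose. This point is on its axis, half-way up (32 mm from either end). The +z axis runs from the mouth to the closed base: it points up at the start (mouth-down on the bench) and must point down at the end. The x and y axes are square to the side walls. Grip it across two opposite walls; it lies steadily on any side wall
- place (a point): centre of the empty marked square, on the top surface of the turntable, 80 mm from the turntable's axis. The square (80 mm outside, dark 4 mm lines, flat, no ledge) is one of three alike, 120 degrees apart, the other two being taken by the jar and the tin. The x axis points radially outward from the turntable's axis, y along the rim, z up; the sides of the square are along x and y
- turntable: round wooden turntable, 250 mm in diameter; origin on its axis at bench height, z up, x towards the empty square. Its flat top is 36 mm above the bench. It turns very freely about its vertical axis, so a sideways push or drag turns it
- rim_mark (a point): point on the turntable's rim at its top surface, 125 mm from the axis in the direction of the empty square; shows whether the turntable has turned
- jar_mid (a point): centre (half-way up) of the white ceramic jar standing on the turntable: round, 58 mm in diameter, 85 mm tall with its wooden cap. Bystander
- tin_mid (a point): centre (half-way up) of the low aluminium tin standing on the turntable: round, 62 mm in diameter, 65 mm tall. Bystander
- mortar_mid (a point): point on the axis of the pale clay mortar, 60 mm above the bench: round, 140 mm across at the rim, 90 mm at the foot, 120 mm tall, with a wooden pestle standing in it; the pestle stays within the rim's outline and its top is 190 mm above the bench. Bystander
- pot_mid (a point): point on the axis of the aluminium sticky rice pot, 65 mm above the bench: round, 160 mm across at its flared rim, 144 mm at the belly, 130 mm tall, open on top. Bystander
Not all that is in view belongs to the job. Leave any yellow look-alike of the part that bears cup_mid alone.

How it is judged:
At the end, for the whole second after the job is handed in: Cup mouth-up (within 0.1 rad) on the turntable, centre within 14 mm of the empty square's and sides within 0.2 rad of its sides, released, at rest; turntable rim, mortar and pot within 20 mm, jar and tin within 25 mm of their starts (angle between cup_mid's own z axis and vertical above 3.04 rad and z of cup_mid in the frame of turntable between 0.064 and 0.072 m and horizontal distance between cup_mid and place below 0.014 m and (angle between the x axis of cup_mid and the x axis of place, either way round below 0.2 rad or angle between the x axis of cup_mid and the y axis of place, either way round below 0.2 rad) and distance of each of rim_mark, mortar_mid, pot_mid from where it was at the start of the episode below 0.02 m and distance of each of jar_mid, tin_mid from where it was at the start of the episode below 0.025 m and angular speed of turntable below 0.05 rad/s); the robot touches nothing.
It fails at once if the turntable is turned by more than 20 mm at its rim (0.16 rad) (distance of rim_mark from where it was at the start of the episode above 0.02 m).
It fails at once if mortar or pot is pushed more than 20 mm, or jar or tin more than 25 mm (distance of any of mortar_mid, pot_mid from where it was at the start of the episode above 0.02 m or distance of any of jar_mid, tin_mid from where it was at the start of the episode above 0.025 m).
It fails at once if the cup is dropped onto the turntable (faster than 0.5 m/s just above it) or rammed onto it (contact over 60 N) (contact force between cup and turntable above 60 N or (linear speed of cup above 0.5 m/s and horizontal distance between cup_mid and turntable below 0.12 m and z of cup_mid in the frame of turntable below 0.076 m)).
It also fails if it takes over 61 s, if anything falls off the work surface, if the arm or the gripper's body presses on something with over 40 N, if the wrist force passes 120 N, or if a joint passes its speed limit or range.

ROBOT

A 6-joint arm with a two-finger parallel gripper is mounted at the origin on the work surface. World frame = base frame: x ahead of the robot, y to its left, z up, the work surface at z = 0. Lengths are in m, angles in rad, forces in N, time in s.
With the tool pointing down it reaches from about 0.25 to 0.775 m from the base axis. Payload 4 kg.
Tool frame: the origin (TCP) lies between the finger pads; the fingertips stand 19 mm ahead of it and the grasp point (between the pads) is the TCP (robot.tip_reach is the y of the fingertips in the tool frame, in m); y points along the fingers, x is the direction in which the jaws open and shut, and the axes are right-handed (so a half turn about y gives the same grasp; the last joint's range is limited). The gripper opens to 94 mm and grips with 3 to 60 N. Pads are 16 mm wide; open, the fingers measure 119 mm over their backs; the gripper's body (75 mm by 177 mm) begins 78 mm behind the grasp point.
Start: joints at [1.002, 0.087, 1.371, -0, 1.684, -0.103], TCP at [0.247, 0.491, 0.225] pointing down, gripper open.
Joint ranges: [-3.1, 3.1], [-0.76, 2.03], [0.27, 2.55], [-1.08, 4.22], [0.17, 2.65], [-2.57, 2.57]. Speed limits (rad/s): [2.79, 2.79, 3.14, 3.14, 3.14, 3.14].

INTERFACE

Orientations are given as [roll, pitch, yaw] about the fixed x, y, z axes, in that order (R = Rz(yaw) Ry(pitch) Rx(roll)).
In Python, from bench import robot, imaging, order gives the robot as it stands.
- The arm moves only by the tool send_rows, never from a script. Its argument "moves" is text: rows parted by semicolons, each of 5 numbers parted by spaces: the gripper's target within -1 to 1 (shut at 1, half-way at 0, fully open at -1), then the shift along the tool's x, y, z in m, then the turn about the tool's y in degrees. In form: fingers tx ty tz roll; .... A call has exactly 10 rows; each row shifts and turns the commanded pose from where the row before left it, along the tool's axes as they then stand; what a row does not reach is not made up. A row lasts 1/12 s, in which the tool goes at most 41.7 mm and 7.16 degrees, less where a joint would pass 70% of its speed; a pose out of reach is approached as far as the arm can. A call with a gripper value outside its range is refused whole. The fingers move at their own pace and stop on an object; the grip force is fixed at half the most. Time passes only in rows, so rows that do not move let the fingers close, or fill a call up. It gives the time, the measured TCP pose, the force and the opening at its end, in the units of the state.
- robot.get_obs(): the state, without advancing time (a new reading comes with each control period).
- imaging.snapshot(name): name is "scene" or "top"; returns a dict with "image" (480x640x3 uint8, red, green, blue), "mtx" (3x3 intrinsics, pixels), "R" (3x3) and "t" (3): a world point X has camera coordinates R X + t. Camera axes: x right, y down, z forward; pixel columns grow to the right and rows downward; lengths in m; the calibration is good to about 2 mm. A picture is of the moment at which its call begins. There is no depth.
- order.close_job(): hands the job in, once; it reports no verdict.
Trained networks look in a picture, given as the dict that the camera call returned (one of the last four; its "shot" number tells which), for a name from the list of things; names that differ only in an ending like _2 or _b are one class to them, and where a whole thing is asked for, a point or a joint stands for the part that bears it (a point fixed in the world has none). Each returns a list of dicts, best first, with "conf" (0 to 1); they miss things now and then, are a little off and sometimes report something else, mostly with a low value. They report only what shows in the picture. A call takes as long as a camera call. They do not tell look-alikes from the thing itself.
- imaging.recognise(picture, target): "centre" ([column, row] in pixels, amid what is visible of it).
- imaging.landmark_of(picture, target): "centre" ([column, row] in pixels: a listed point, or the origin of a listed thing).
The state is a dict: "time": time; "joint_positions": joint angles; "qvel": joint speeds; "joint_torque": joint torques, N m; "tool_pos": TCP position; "ee_rot": TCP orientation; "wrist_force": force on the tool from outside, world axes, zero at the start; "wrist_torque": the same for the moment, N m; "width": finger opening in m.
Only numpy, scipy, OpenCV 4.12 (cv2) and the standard library are available. Lean on these libraries where they do the work, as an engineer would, in place of code of your own. Each camera call takes 0.05 s, during which the arm holds its last target.

## Working session

There is one attempt and no reset: what is moved stays moved. The work goes in short steps, Python scripts to look and compute and a tool call to move; the robot and the scene stay as the last step left them, time stands still between calls to the robot, and variables do not carry over. Pictures are saved under pics/ and viewed, and the job is handed in when it is done.

Besides the shell and the picture viewer there is one more tool, called after "Emit:" as name(argument=value, ...) on one line, values as JSON. send_rows: Moves the arm, as the interface text tells. Its arguments: {"type":"object","properties":{"moves":{"type":"string"}},"required":["moves"]}

```bash
ls; mkdir -p pics; python3 - <<'E'
from bench import robot, imaging, order
import cv2
print(robot.get_obs())
for n in ("scene","top"):
    p=imaging.snapshot(n); cv2.imwrite(f"pics/{n}0.png",p["image"][:,:,::-1])
    print(n,p["shot"],p["mtx"].tolist(),p["R"].tolist(),p["t"].tolist())
    for k in ["cup_mid","place","turntable","rim_mark","jar_mid","tin_mid","mortar_mid","pot_mid"]:
        print(k,[(x["centre"],x["conf"]) for x in imaging.landmark_of(p,k)])
E
```

```text
pics
{'time': 0.0, 'joint_positions': array([ 1.00186498e+00,  8.79292503e-02,  1.37223529e+00, -3.76264826e-05,
        1.68360229e+00, -1.03098229e-01]), 'qvel': array([-0.00112823, -0.00080358, -0.00273176, -0.0004067 , -0.00153765,
        0.00149173]), 'joint_torque': array([ 2.40033642e-04, -3.40177631e+01, -3.02424467e+01,  7.18329241e-02,
        3.30677256e-02, -1.69679884e-04]), 'tool_pos': array([0.24678141, 0.49095893, 0.22332784]), 'ee_rot': array([-1.57060977,  0.00216648,  1.10495921]), 'wrist_force': array([ 0.71044983,  0.29756188, -0.2863157 ]), 'wrist_torque': array([0.014029  , 0.02068695, 0.00206718]), 'width': 0.09394364860879212}
scene 1 [[585.3797268171476, 0.0, 335.4589488717323], [0.0, 585.3797268171476, 243.48544434756857], [0.0, 0.0, 1.0]] [[0.7350672182348444, 0.6779479905768451, 0.007918759328684393], [0.4455702501555589, -0.4742417445252711, -0.7593167454533977], [-0.5110218555529696, 0.5616772114145683, -0.6506730156728139]] [-0.39580532061596746, -0.1902420906237523, 1.3900855305739135]
cup_mid [([163.0, 333.8], 0.87), ([224.2, 306.1], 0.78), ([107.0,
[... 296 characters left out ...]
614, 0.0, 314.789491116921], [0.0, 487.41796701656614, 237.07231239902904], [0.0, 0.0, 1.0]] [[-0.0012997980936568301, -0.999793012283334, 0.02030377093874186], [-0.9927752055539565, -0.0011459505736068673, -0.11998365736458674], [0.11998208933926524, -0.020313034896342362, -0.9925682237766252]] [-0.027825312003695715, 0.5288095861970489, 0.9924562345169506]
cup_mid [([458.5, 266.4], 0.8), ([410.7, 261.2], 0.78), ([128.3, 272.6], 0.66), ([478.9, 331.4], 0.59), ([424.8, 327.0], 0.58)]
place [([150.9, 268.1], 0.55)]
turntable [([189.4, 253.5], 0.73)]
rim_mark [([127.5, 269.9], 0.6)]
jar_mid [([216.3, 276.9], 0.78)]
tin_mid []
mortar_mid [([359.0, 323.0], 0.86)]
pot_mid [([446.5, 183.6], 0.79)]
```

View pics/scene0.png

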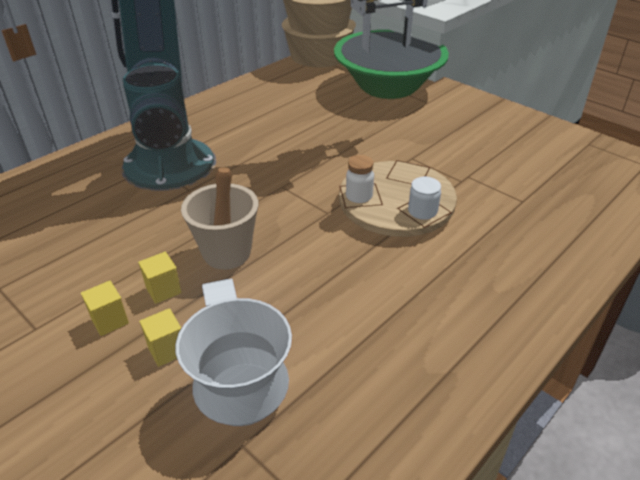

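View pics/top0.png

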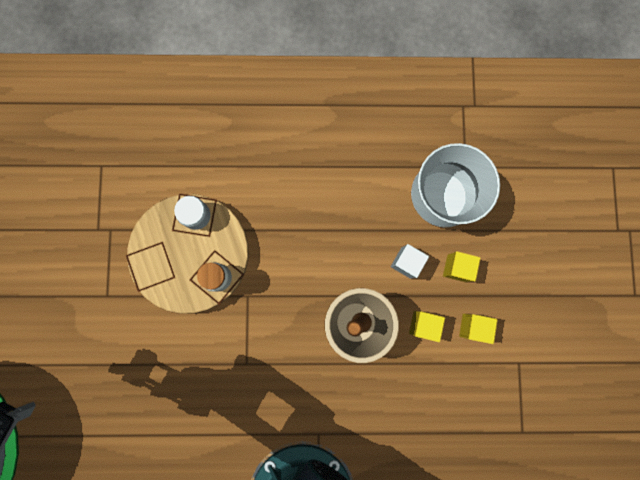

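Top view: a plain aluminium cup at (411,261) between the mortar at (361,325) and the pot at (457,187). Three yellow cubes sit at (464,266), (430,327) and (482,329). The plain one fits "aluminium", and in the scene view it is at (222,292), partly hidden by the pot. The empty square is at (150,267) on the top view. I'll confirm with a crop.

```bash
cat > h.py <<'E'
import numpy as np, cv2
from bench import robot, imaging, order
def ray(p,uv):
    d=p["R"].T@np.linalg.inv(p["mtx"])@np.array([uv[0],uv[1],1.]); c=-p["R"].T@p["t"]; return c,d
def onplane(p,uv,z):
    c,d=ray(p,uv); return c+d*(z-c[2])/d[2]
def tri(obs):
    A=np.zeros((3,3));b=np.zeros(3)
    for p,uv in obs:
        c,d=ray(p,uv); d=d/np.linalg.norm(d); M=np.eye(3)-np.outer(d,d); A+=M;b+=M@c
    X=np.linalg.solve(A,b); return X,[float(np.linalg.norm(np.cross(X-ray(p,uv)[0],ray(p,uv)[1]/np.linalg.norm(ray(p,uv)[1])))) for p,uv in obs]
def proj(p,X):
    q=p["R"]@np.array(X)+p["t"]; q=p["mtx"]@q; return q[:2]/q[2]
E
python3 - <<'E'
from h import *
T=imaging.snapshot("top");S=imaging.snapshot("scene")
c=np.hstack([cv2.resize(T["image"][230:300,370:500],None,fx=3,fy=4*0.75,interpolation=cv2.INTER_CUBIC),cv2.resize(S["image"][260:330,170:300],None,fx=3,fy=3,interpolation=cv2.INTER_CUBIC)])
c2=np.hstack([cv2.resize(T["image"][180:320,110:270],None,fx=2.4,fy=2.4,interpolation=cv2.INTER_CUBIC),cv2.resize(S["image"][140:240,325:475],None,fx=2.6,fy=3.36,interpolation=cv2.INTER_CUBIC)])
w=min(c.shape[1],c2.shape[1]); o=np.vstack([c[:,:w],c2[:,:w]])
print(o.shape)
cv2.imwrite("pics/crop1.png",o[:,:,::-1])
# bright-top quad
im=T["image"].astype(int); m=((im.min(2)>170)&(im.max(2)-im.min(2)<40)).astype(np.uint8)
m2=np.zeros_like(m); m2[235:290,380:440]=m[235:290,380:440]
print(m2.sum()); cs,_=cv2.findContours(m2,0,1); k=max(cs,key=cv2.contourArea); r=cv2.minAreaRect(k); print(r)
b=cv2.boxPoints(r)
B=[onplane(T,x,0.064) for x in b]; print(np.round(B,4)); print([np.linalg.norm(B[i]-B[i-1]) for i in range(4)]); print(np.mean(B,0), [np.arctan2(*(B[i]-B[i-1])[1::-1]) for i in range(4)])
for k,t,s in [("place",(150.9,268.1),(408.4,173.5)),("turntable",(189.4,253.5),(393.7,205.0)),("rim",(127.5,269.9),(411.5,161.2)),("cup",(410.7,261.2),(224.2,306.1)),("jar",(216.3,276.9),(360.2,180.4)),("mortar",(359,323),(220.1,231)),("pot",(446.5,183.6),(238.7,366.2))]:
    X,e=tri([(T,t),(S,s)]); print(k,np.round(X,4),np.round(e,4))
E
```

```text
(546, 774, 3)
611
((411.626953125, 260.2823791503906), (25.12156867980957, 24.473731994628906), 30.25643539428711)
[[ 0.469  -0.1891  0.064 ]
 [ 0.5122 -0.2153  0.064 ]
 [ 0.4863 -0.2591  0.064 ]
 [ 0.4434 -0.2327  0.064 ]]
[np.float64(0.0505380835298807), np.float64(0.05047471299935938), np.float64(0.050827901870422354), np.float64(0.05036679476684213)]
[ 0.47773457 -0.22405181  0.064     ] [np.float64(1.0386975142593675), np.float64(-0.5449296224802644), np.float64(-2.1051082110692136), np.float64(2.5908831340456313)]
place [0.4659 0.3143 0.0316] [0.0031 0.0031]
turntable [0.4946 0.2384 0.0016] [0.003 0.003]
rim [0.4555 0.3512 0.0445] [0.0054 0.0054]
cup [ 0.4812 -0.2252  0.0319] [0.005 0.005]
jar [0.4458 0.1708 0.0754] [0.0029 0.0029]
mortar [ 0.351  -0.1169  0.0595] [0.0014 0.0014]
pot [ 0.6316 -0.3016  0.0743] [0.0049 0.0049]
```

View pics/crop1.png

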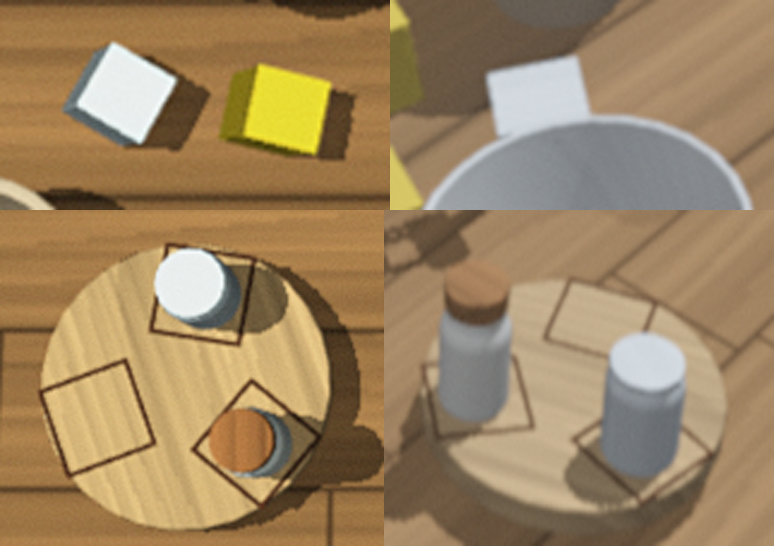

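```bash
python3 - <<'E'
from h import *
T=imaging.snapshot("top");S=imaging.snapshot("scene")
q=[(126.7,255.4),(162.1,242.5),(174.2,276.7),(139.2,290.4)]
B=np.array([onplane(T,x,0.036) for x in q]);print(np.round(B,4),B.mean(0),[np.linalg.norm(B[i]-B[i-1]) for i in range(4)],[np.degrees(np.arctan2(*(B[i]-B[i-1])[1::-1])) for i in range(4)])
for b in B: print(proj(S,b))
print("scene plane", onplane(S,(408.4,173.5),0.036))
sq=[(396.9,160.8),(430,167.4)]
for s in sq: print(onplane(S,s,.036), [np.round(tri([(T,t),(S,s)]),4) if 0 else np.round(tri([(T,t),(S,s)])[0],4).tolist()+[round(tri([(T,t),(S,s)])[1][0],4)] for t in q])
# turntable centre: ellipse of disc in top
for c in [[.469,-.1891,.064],[.5122,-.2153,.064],[.4863,-.2591,.064],[.4434,-.2327,.064]]: print("cupcorner",proj(S,c))
ct=[onplane(T,x,0.036) for x in [(110+40/2.4,180+180/2.4)]]
for t,s in [((203.3,284),0)]: pass
for cor in [[.469,-.1891,.064],[.4434,-.2327,.064]]:
  for s in [(203.3,284),(232.3,279)]: print(tri([(T,proj(T,cor)),(S,s)]))
print("mortar",onplane(T,(361,325),.12),"pot",onplane(T,(458,186),.13))
E
```

```text
[[0.4897 0.3614 0.036 ]
 [0.5166 0.2896 0.036 ]
 [0.4457 0.2622 0.036 ]
 [0.4177 0.3327 0.036 ]] [0.46743506 0.31146941 0.036     ] [np.float64(0.0774951643190007), np.float64(0.07667609923158351), np.float64(0.0759923644609188), np.float64(0.07584106273570249)] [np.float64(21.711922235876735), np.float64(-69.45743548235897), np.float64(-158.90565690720007), np.float64(111.66842935639605)]
[428.38234432 167.72442398]
[418.98388854 185.78595645]
[385.46985838 178.24744914]
[395.33955055 160.81981361]
scene plane [0.47106211 0.31178858 0.036     ]
[0.42025733 0.33522991 0.036     ] [[0.4654, 0.3225, 0.0727, 0.0316], [0.4967, 0.2546, 0.1119, 0.0166], [0.4549, 0.2608, 0.0826, 0.0153], [0.4189, 0.3342, 0.0355, 0.0017]]
[0.4915832 0.3649701 0.036    ] [[0.491, 0.3626, 0.0363, 0.0018], [0.5228, 0.2866, 0.0835, 0.0152], [0.4826, 0.2882, 0.0615, 0.0491], [0.4465, 0.3687, 0.0072, 0.0378]]
cupcorner [231.0883691  278.40947123]
cupcorner [235.59360431 298.9383256 ]
cupcorner [204.51444949 305.26084114]
cupcorner [201.31594522 284.28651223]
(array([ 0.45584245, -0.2094182 ,  0.05797187]), [0.023351939218231744, 0.02335193921823171])
(array([ 0.46972396, -0.188546  ,  0.06266072]), [0.0010190890761851755, 0.001019089076185205])
(array([ 0.4443833 , -0.23129995,  0.06435797]), [0.0016325000729045898, 0.0016325000729045976])
(array([ 0.45978462, -0.21085666,  0.07339897]), [0.025569486557237498, 0.02556948655723759])
mortar [ 0.35151121 -0.11288427  0.12      ] pot [ 0.6168877  -0.30329348  0.13      ]
```

The square corners triangulate to z≈0.036 and the cup top to 0.063, which agrees with the text. The cup is at (0.478,−0.224) with edges at about 59°. The square is at (0.468,0.312) with sides at about 21°.

The rows allow no pitch, so I'll tip the cup over its bottom edge twice, gripping it off-centre in clear bench space. First I approach.

Emit:
send_rows(moves="-1 0 -0.03 0 4.2; -1 -0.026 0 -0.029 0; -1 -0.026 0 -0.029 0; -1 -0.026 0 -0.029 0; -1 -0.026 0 -0.029 0; -1 -0.026 0 -0.029 0; -1 -0.026 0 -0.029 0; -1 -0.026 0 -0.029 0; -1 -0.026 0 -0.029 0; -1 -0.026 0 -0.029 0")

```text
time: 1.93
tool_pos: [0.3509, 0.1549, 0.2548]
ee_rot: [-1.572, -0.001, 1.032]
wrist_force: [1.0, -0.5, 0.0]
width: 0.0939
```

Emit:
send_rows(moves="-1 -0.026 0 -0.029 0; -1 -0.026 0 -0.029 0; -1 -0.026 0 -0.029 0; -1 -0.026 0 -0.029 0; -1 -0.026 0 -0.029 0; -1 -0.026 0 -0.029 0; -1 -0.026 0 -0.029 0; -1 -0.026 0 -0.029 0; -1 0 0 0 0; -1 0 0 0 0")

```text
time: 2.77
tool_pos: [0.4431, -0.1425, 0.2538]
ee_rot: [-1.569, -0.0, 1.028]
wrist_force: [0.1, 0.2, -0.4]
width: 0.0938
```

```bash
cat >> h.py <<'E'
def delta(target):
    o=robot.get_obs(); y=o["ee_rot"][2]; x=np.array([np.cos(y),np.sin(y),0]); z=np.array([-np.sin(y),np.cos(y),0]); d=np.array(target)-o["tool_pos"]
    print("t",round(o["time"],2),"tcp",np.round(o["tool_pos"],4),"rpy deg",np.round(np.degrees(o["ee_rot"]),2),"w",round(o["width"],4),"F",np.round(o["wrist_force"],1),"-> tx ty tz",np.round([d@x,-d[2],d@z],4))
def save(name,n,box=None,f=1):
    p=imaging.snapshot(n); im=p["image"]
    if box: im=im[box[1]:box[3],box[0]:box[2]]
    cv2.imwrite(f"pics/{name}.png",cv2.resize(im,None,fx=f,fy=f,interpolation=cv2.INTER_CUBIC)[:,:,::-1]); return p
E
python3 - <<'E'
from h import *
delta([.4677,-.2178,.055])
save("t1","top",(300,120,540,360),2.5)
E
```

```text
t 2.77 tcp [ 0.4431 -0.1425  0.2538] rpy deg [-8.99e+01 -1.00e-02  5.89e+01] w 0.0938 F [ 0.1  0.2 -0.4] -> tx ty tz [-0.0518  0.1988 -0.0599]
```

View pics/t1.png

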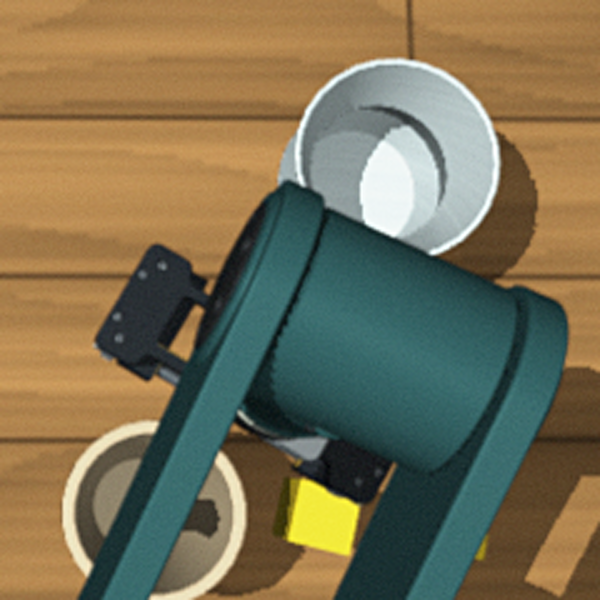

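```bash
python3 - <<'E'
from h import *
save("s1","scene")
E
```

```text
(no output)
```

View pics/s1.png

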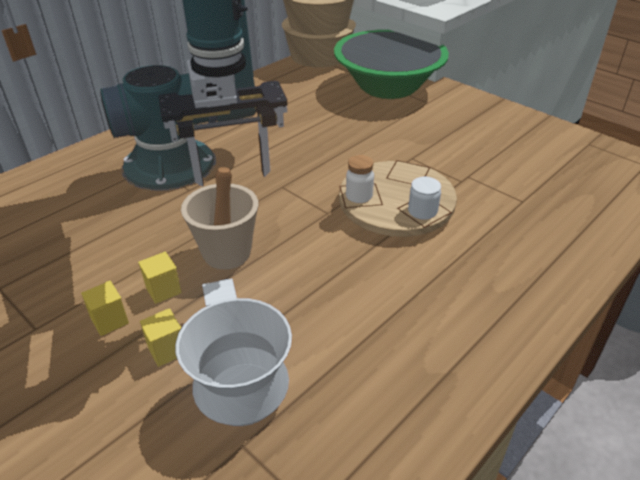

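Emit:
send_rows(moves="-1 -0.026 0 -0.03 0; -1 -0.026 0 -0.03 0; -1 0 0.02 0 -0.2; -1 0 0.03 0 0; -1 0 0.03 0 0; -1 0 0.03 0 0; -1 0 0.02 0 0; -1 0 0 0 0; -1 0 0 0 0; -1 0 0 0 0")

```text
time: 3.7
tool_pos: [0.4691, -0.2159, 0.1266]
ee_rot: [-1.574, -0.0, 1.037]
wrist_force: [0.1, 0.7, 0.3]
width: 0.094
```

```bash
python3 - <<'E'
from h import *
delta([.4677,-.2178,.055])
save("s2","scene",(100,150,340,390),2.5)
E
```

```text
t 3.7 tcp [ 0.4691 -0.2159  0.1266] rpy deg [-9.019e+01 -1.000e-02  5.941e+01] w 0.094 F [0.1 0.7 0.3] -> tx ty tz [-0.0023  0.0716  0.0002]
```

View pics/s2.png

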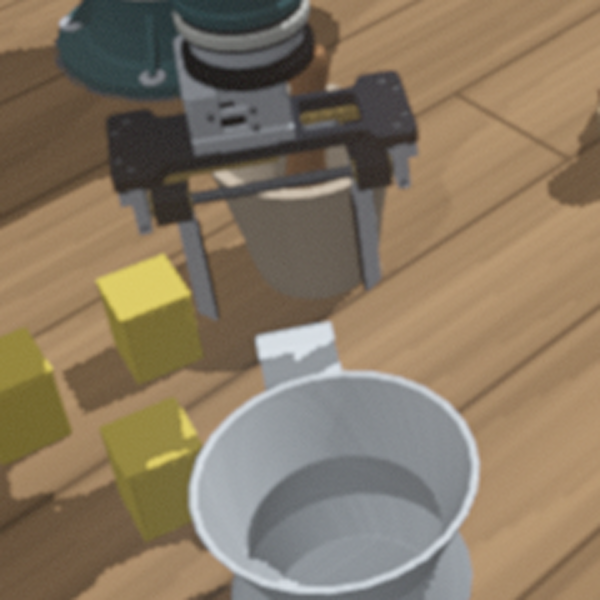

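Emit:
send_rows(moves="-1 -0.002 0.025 0 0; -1 0 0.025 0 0; -1 0 0.022 0 0; -1 0 0 0 0; 1 0 0 0 0; 1 0 0 0 0; 1 0 0 0 0; 1 0 0 0 0; 1 0 0 0 0; 1 0 0 0 0")

```text
time: 4.58
tool_pos: [0.4675, -0.2184, 0.0534]
ee_rot: [-1.572, -0.0, 1.035]
wrist_force: [0.8, -0.4, 0.3]
width: 0.0576
```

```bash
python3 - <<'E'
from h import *
delta([.4677,-.2178,.085])
E
```

```text
t 4.58 tcp [ 0.4675 -0.2184  0.0534] rpy deg [-90.1   -0.    59.31] w 0.0576 F [ 0.8 -0.4  0.3] -> tx ty tz [ 0.0006 -0.0316  0.0001]
```

Emit:
send_rows(moves="1 0 0 0 0; 1 0 0 0 0; 1 0 0 0 0; 1 0 0 0 0; 1 0 -0.015 0 0; 1 0 -0.025 0 0; 1 0 -0.025 0 0; 1 0 -0.025 0 0; 1 0 -0.025 0 0; 1 0 0 0 0")

```text
time: 5.42
tool_pos: [0.4692, -0.2196, 0.1726]
ee_rot: [-1.58, 0.0, 1.035]
wrist_force: [0.8, -0.6, -0.3]
width: 0.0502
```

```bash
python3 - <<'E'
from h import *
delta([.56,-.07,.085])
save("s3","scene",(100,150,340,390),2.5)
E
```

```text
t 5.42 tcp [ 0.4692 -0.2196  0.1726] rpy deg [-9.055e+01  2.000e-02  5.931e+01] w 0.0502 F [ 0.8 -0.6 -0.3] -> tx ty tz [ 0.175   0.0876 -0.0017]
```

View pics/s3.png

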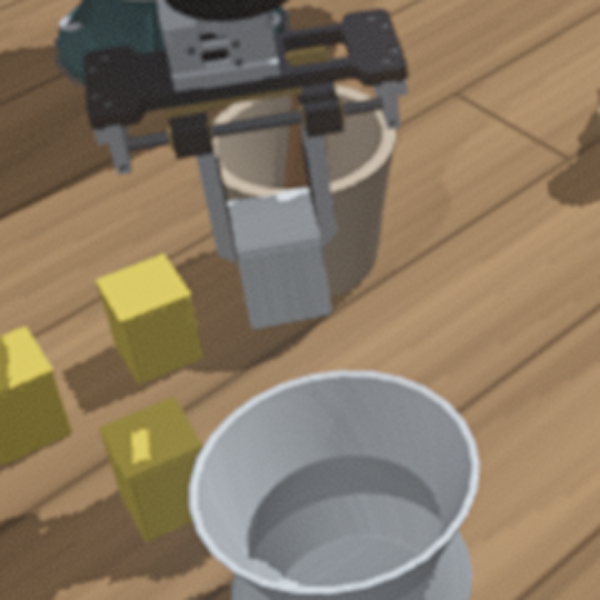

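Emit:
send_rows(moves="1 0.015 0 0 0; 1 0.03 0 0 0; 1 0.035 0 0 0; 1 0.035 0 0 0; 1 0.03 0 0 6.3; 1 0.03 0 0 6.3; 1 0 0 0 6.3; 1 0 0 0 6.3; 1 0 0 0 6.4; 1 0 0 0 6.4")

```text
time: 6.3
tool_pos: [0.5577, -0.0688, 0.1636]
ee_rot: [-1.568, 0.005, 0.367]
wrist_force: [0.1, -0.9, -1.7]
width: 0.0497
```

```bash
python3 - <<'E'
from h import *
delta([.56,-.07,.057])
E
```

```text
t 6.3 tcp [ 0.5577 -0.0688  0.1636] rpy deg [-89.82   0.28  21.04] w 0.0497 F [ 0.1 -0.9 -1.7] -> tx ty tz [ 0.0017  0.1066 -0.0019]
```

Emit:
send_rows(moves="1 0 0.03 0 0; 1 0 0.03 0 0; 1 0 0.025 0 0; 1 0 0.015 0 0; 1 0 0.005 0 0; 1 0 0 0 0; 1 0 0 0 0; 1 0 0 0 0; 1 0 0 0 0; 1 0 0 0 0")

```text
time: 7.13
tool_pos: [0.56, -0.0697, 0.064]
ee_rot: [-1.572, -0.002, 0.372]
wrist_force: [0.8, -0.1, -1.0]
width: 0.0496
```

```bash
python3 - <<'E'
from h import *
delta([.56,-.07,.057])
save("s4","scene",(180,150,420,390),2.5)
E
```

```text
t 7.13 tcp [ 0.56   -0.0697  0.064 ] rpy deg [-90.09  -0.14  21.31] w 0.0496 F [ 0.8 -0.1 -1. ] -> tx ty tz [-0.0001  0.007  -0.0003]
```

View pics/s4.png

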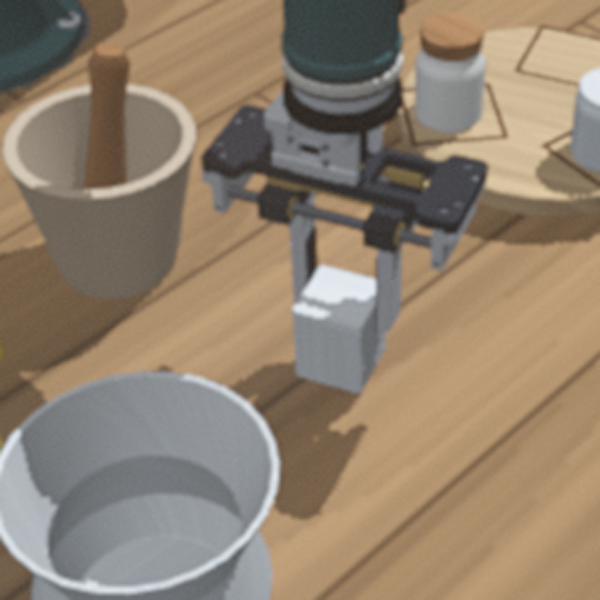

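Emit:
send_rows(moves="1 0 0.008 0 0; 1 0 0.004 0 0; 1 0 0 0 0; 1 0 0 0.003 0; 1 0 0 0.003 0; 1 0 0 0.004 0; 1 0 0 0.004 0; 1 0 0 0.004 0; 1 0 0 0.004 0; 1 0 0 0 0")

```text
time: 8.02
tool_pos: [0.553, -0.0497, 0.0527]
ee_rot: [-1.575, -0.004, 0.372]
wrist_force: [0.7, -2.1, 5.8]
width: 0.0502
```

```bash
python3 - <<'E'
from h import *
delta([.56,-.07,.057])
save("s5","scene",(180,150,420,390),2.5)
E
```

```text
t 8.02 tcp [ 0.553  -0.0497  0.0527] rpy deg [-90.25  -0.24  21.34] w 0.0502 F [ 0.7 -2.1  5.8] -> tx ty tz [-0.0008 -0.0043 -0.0214]
```

View pics/s5.png

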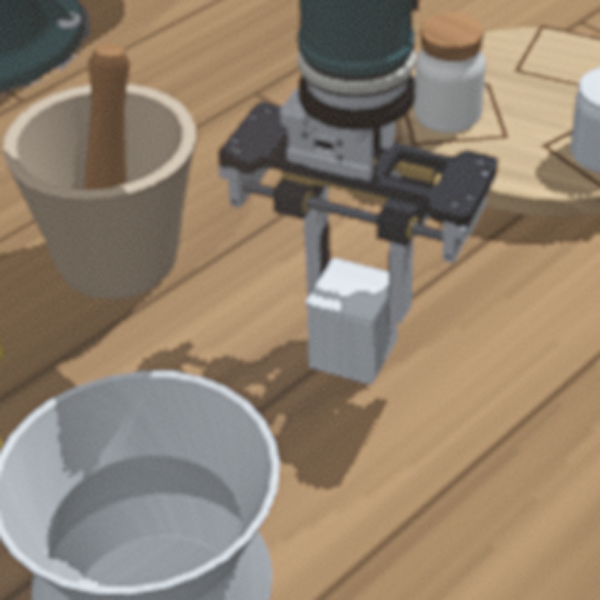

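The cup slid (µ≈0.36) and did not tip, because the full-pad grip resists the pivot too strongly. I'll regrip only its front top corner with the fingertips, giving a small patch and a long lever.

Emit:
send_rows(moves="1 0 -0.001 0 0; -0.6 0 0 0 0; -0.6 0 0 0 0; -0.6 0 0 0 0; -0.6 0 0 0 0; -0.6 0 -0.013 0 0; -0.6 0 -0.012 0.006 0; -0.6 0 0 0.007 0; -0.6 0 0 0 0; -0.6 0 0 0 0")

```text
time: 8.9
tool_pos: [0.546, -0.0362, 0.0764]
ee_rot: [-1.571, -0.0, 0.373]
wrist_force: [0.5, 0.1, -0.1]
width: 0.0754
```

```bash
python3 - <<'E'
from h import *
delta([.56,-.07,.077])
T=save("t6","top",(220,170,420,320),4); T=imaging.snapshot("top")
save("s6","scene",(180,150,420,390),2.5)
E
```

```text
t 8.9 tcp [ 0.546  -0.0362  0.0764] rpy deg [-90.    -0.    21.37] w 0.0754 F [ 0.5  0.1 -0.1] -> tx ty tz [ 0.0007 -0.0006 -0.0365]
```

View pics/s6.png

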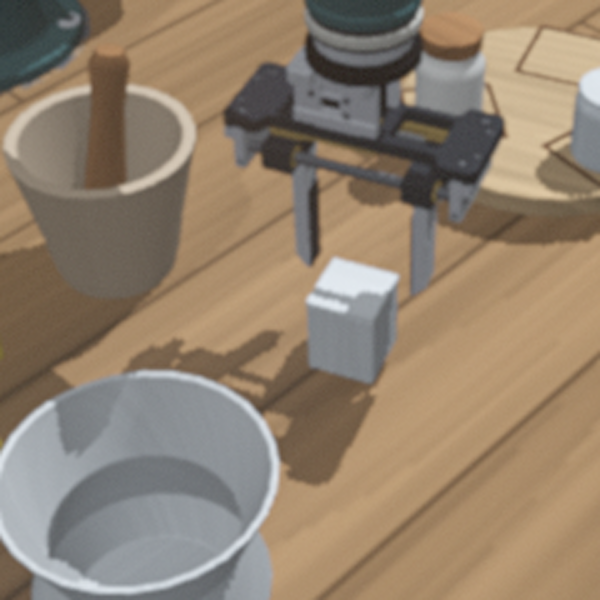

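View pics/t6.png

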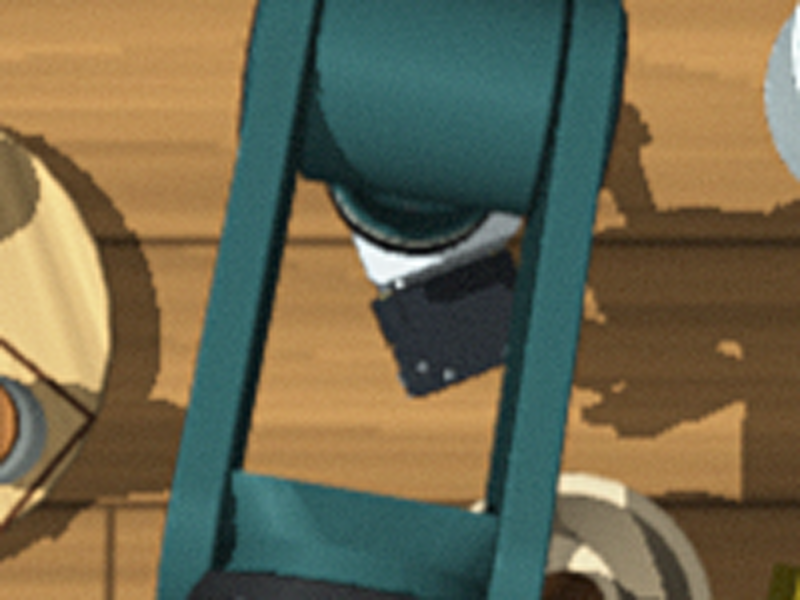

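Emit:
send_rows(moves="1 0 0 0 0; 1 0 0 0 0; 1 0 0 0 0; 1 0 0 0 0; 1 0 0 0 0; 1 0 0 0 0; 1 0 0.001 0.004 0; 1 0 0.001 0.004 0; 1 0 0.001 0.004 0; 1 0 0.001 0.004 0")

```text
time: 9.88
tool_pos: [0.5413, -0.0229, 0.0749]
ee_rot: [-1.575, -0.002, 0.372]
wrist_force: [-2.3, -2.1, 8.9]
width: 0.0492
```

```bash
python3 - <<'E'
from h import *
delta([.56,-.07,.077])
save("s7","scene",(180,150,420,390),2.5)
E
```

```text
t 9.88 tcp [ 0.5413 -0.0229  0.0749] rpy deg [-90.22  -0.1   21.3 ] w 0.0492 F [-2.3 -2.1  8.9] -> tx ty tz [ 0.0003 -0.0021 -0.0506]
```

View pics/s7.png

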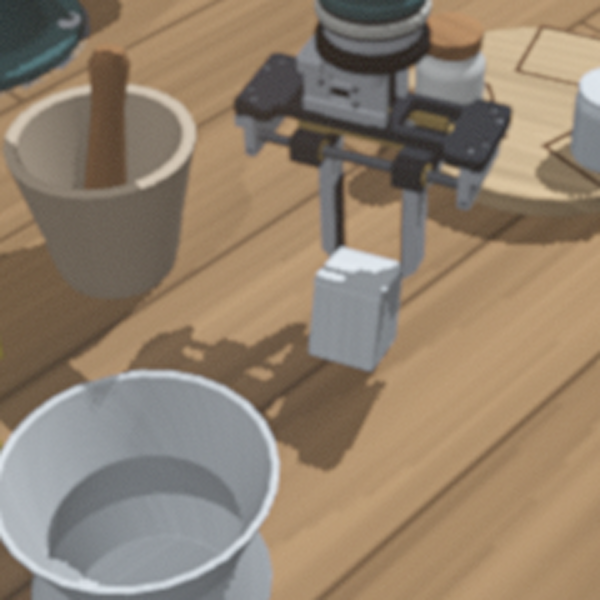

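Emit:
send_rows(moves="1 0 0.001 0.004 0; 1 0 0.001 0.004 0; 1 0 0.001 0.004 0; 1 0 0.001 0.004 0; 1 0 0.001 0.004 0; 1 0 0.001 0 0; 1 0 0 0 0; 1 0 0 0 0; 1 0 0 0 0; 1 0 0 0 0")

```text
time: 10.77
tool_pos: [0.5333, -0.0024, 0.0673]
ee_rot: [-1.569, -0.001, 0.372]
wrist_force: [-1.1, 1.3, 7.5]
width: 0.0489
```

```bash
python3 - <<'E'
from h import *
delta([.56,-.07,.077])
save("s8","scene",(220,190,380,310),5)
E
```

```text
t 10.77 tcp [ 0.5333 -0.0024  0.0673] rpy deg [-8.992e+01 -6.000e-02  2.133e+01] w 0.0489 F [-1.1  1.3  7.5] -> tx ty tz [ 0.0003 -0.0097 -0.0726]
```

View pics/s8.png

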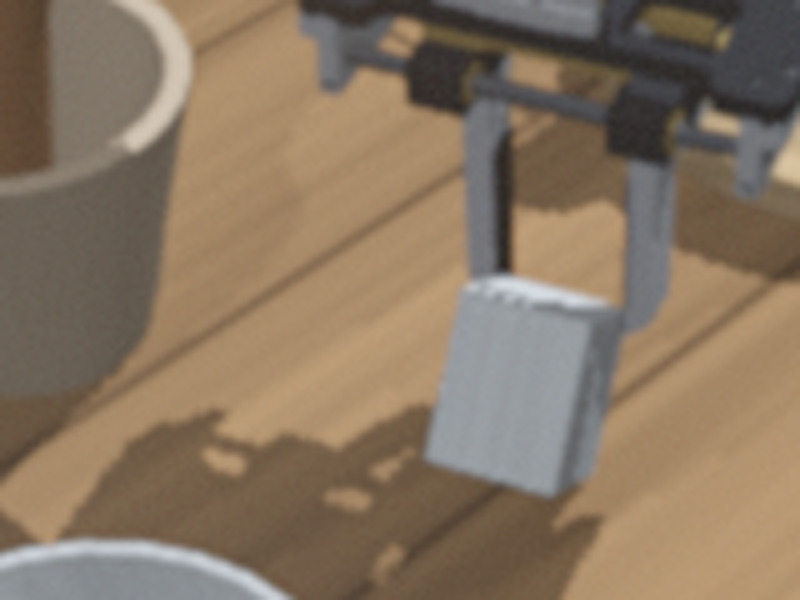

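Emit:
send_rows(moves="1 0 0.002 0.004 0; 1 0 0.002 0.004 0; 1 0 0.003 0.004 0; 1 0 0.003 0.004 0; 1 0 0.004 0.004 0; 1 0 0.004 0.004 0; 1 0 0.004 0.003 0; 1 0 0.004 0.002 0; 1 0 0 0 0; 1 0 0 0 0")

```text
time: 11.65
tool_pos: [0.522, 0.0243, 0.0399]
ee_rot: [-1.569, 0.001, 0.372]
wrist_force: [-1.0, 0.1, 1.8]
width: 0.0486
```

```bash
python3 - <<'E'
from h import *
delta([.56,-.07,.077])
save("s9","scene",(220,190,380,310),5)
E
```

```text
t 11.65 tcp [0.522  0.0243 0.0399] rpy deg [-8.991e+01  7.000e-02  2.132e+01] w 0.0486 F [-1.   0.1  1.8] -> tx ty tz [ 0.0011 -0.0371 -0.1016]
```

View pics/s9.png

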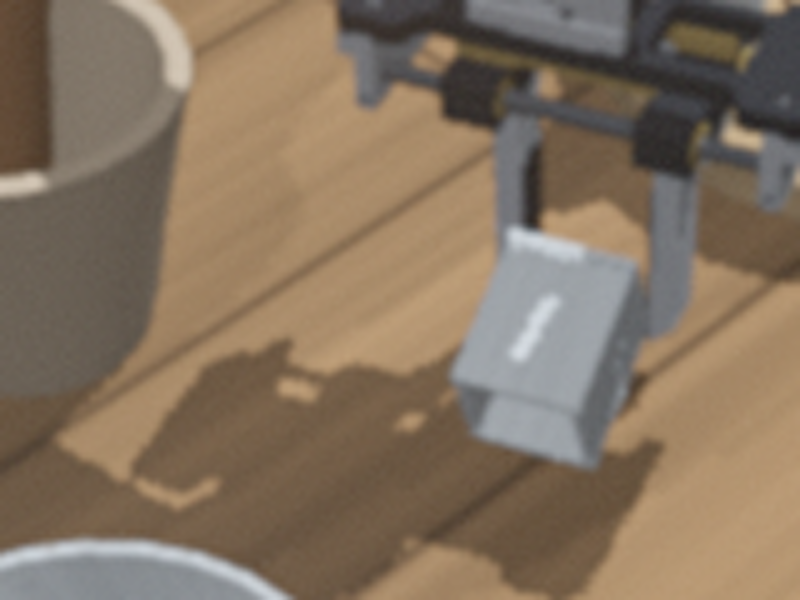

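Emit:
send_rows(moves="1 0 0.004 0.001 0; 1 0 0.004 0.001 0; 1 0 0.003 0 0; 1 0 0 0 0; -0.6 0 0 0 0; -0.6 0 0 0 0; -0.6 0 0 0 0; -0.6 0 0 0 0; -0.6 0 0 0 0; -0.6 0 0 0 0")

```text
time: 12.53
tool_pos: [0.522, 0.0254, 0.0294]
ee_rot: [-1.571, 0.0, 0.372]
wrist_force: [0.1, -0.4, 0.2]
width: 0.075
```

```bash
python3 - <<'E'
from h import *
delta([.56,-.07,.077])
save("s10","scene",(220,190,380,310),5)
E
```

```text
t 12.53 tcp [0.522  0.0254 0.0294] rpy deg [-90.    0.   21.3] w 0.075 F [ 0.1 -0.4  0.2] -> tx ty tz [ 0.0008 -0.0476 -0.1027]
```

View pics/s10.png

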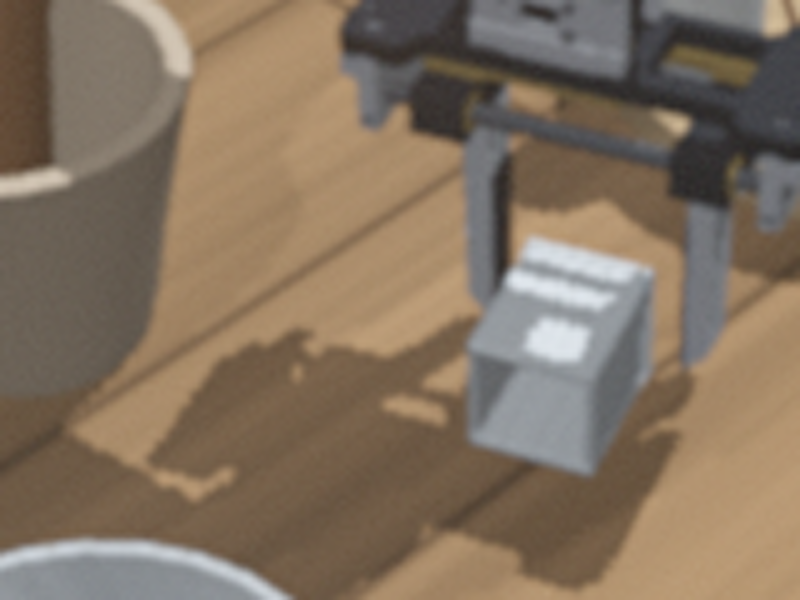

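```bash
python3 - <<'E'
from h import *
S=imaging.snapshot("scene")
o=robot.get_obs(); y=o["ee_rot"][2]; x=np.array([np.cos(y),np.sin(y),0]); z=np.array([-np.sin(y),np.cos(y),0])
for uv in [(325.6,238),(350.6,243.6),(339.4,266.6),(314,259)]:
    X=onplane(S,uv,.05); print(np.round(X,4), "rel tcp x,z", np.round([(X-o["tool_pos"])@x,(X-o["tool_pos"])@z],4))
E
```

```text
[0.5015 0.0119 0.05  ] rel tcp x,z [-0.0239 -0.0052]
[0.5469 0.0321 0.05  ] rel tcp x,z [ 0.0256 -0.0028]
[ 0.5742 -0.0289  0.05  ] rel tcp x,z [ 0.0289 -0.0697]
[ 0.5269 -0.0455  0.05  ] rel tcp x,z [-0.0212 -0.0679]
```

Emit:
send_rows(moves="-0.6 0 -0.016 0 0; -0.6 0 -0.017 -0.002 0; -0.6 0.002 0 0 0; 1 0 0 0 0; 1 0 0 0 0; 1 0 0 0 0; 1 0 0 0 0; 1 0 0 0 0; 1 0 0 0 0; 1 0 0 0 0")

```text
time: 13.47
tool_pos: [0.5241, 0.0244, 0.0618]
ee_rot: [-1.57, 0.001, 0.372]
wrist_force: [-0.4, 0.3, -2.7]
width: 0.0489
```

```bash
python3 - <<'E'
from h import *
delta([.56,-.07,.063])
save("s11","scene",(220,190,380,310),5)
E
```

```text
t 13.47 tcp [0.5241 0.0244 0.0618] rpy deg [-8.997e+01  7.000e-02  2.131e+01] w 0.0489 F [-0.4  0.3 -2.7] -> tx ty tz [-0.0009 -0.0012 -0.101 ]
```

View pics/s11.png

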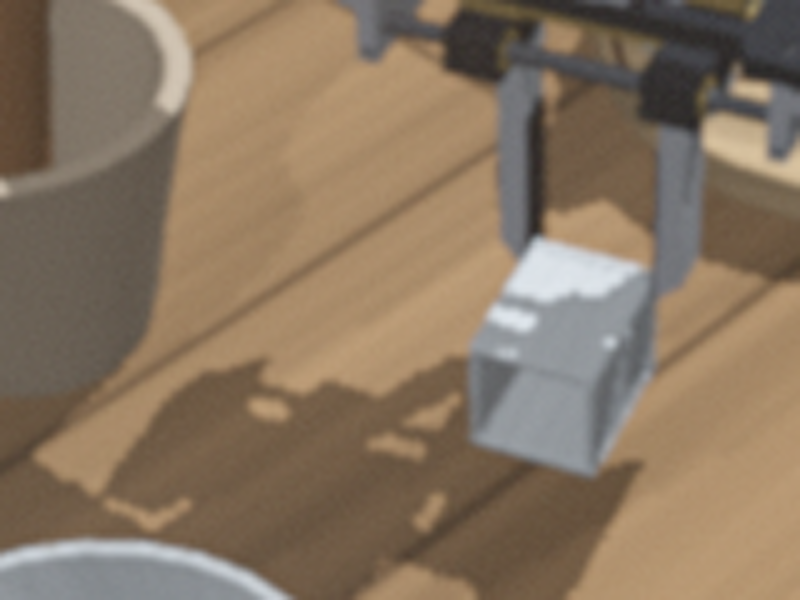

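Cup is on its side, base facing forward, gripped at the base's top corner. I'll slide it back for clearance from the turntable before the second tip.

Emit:
send_rows(moves="1 0 0 -0.005 0; 1 0 0 -0.01 0; 1 0 0 -0.01 0; 1 0 0 -0.01 0; 1 0 0 -0.01 0; 1 0 0 -0.01 0; 1 0 0 -0.005 0; 1 0 0 0 0; 1 0 0 0 0; 1 0 0 0 0")

```text
time: 14.35
tool_pos: [0.5462, -0.0313, 0.0624]
ee_rot: [-1.57, 0.0, 0.372]
wrist_force: [0.5, -0.2, -1.7]
width: 0.049
```

Emit:
send_rows(moves="1 0 0.001 0 0; 1 0 0.001 0.003 0; 1 0 0.001 0.003 0; 1 0 0.001 0.003 0; 1 0 0.001 0.003 0; 1 0 0.001 0.003 0; 1 0 0.001 0.004 0; 1 0 0.001 0.004 0; 1 0 0 0 0; 1 0 0 0 0")

```text
time: 15.18
tool_pos: [0.5387, -0.0098, 0.0564]
ee_rot: [-1.573, -0.002, 0.373]
wrist_force: [-1.6, -0.6, 6.9]
width: 0.0489
```

```bash
python3 - <<'E'
from h import *
delta([.56,-.07,.063])
save("s12","scene",(220,190,380,310),5)
E
```

```text
t 15.18 tcp [ 0.5387 -0.0098  0.0564] rpy deg [-90.1   -0.13  21.37] w 0.0489 F [-1.6 -0.6  6.9] -> tx ty tz [-0.0021 -0.0066 -0.0638]
```

View pics/s12.png

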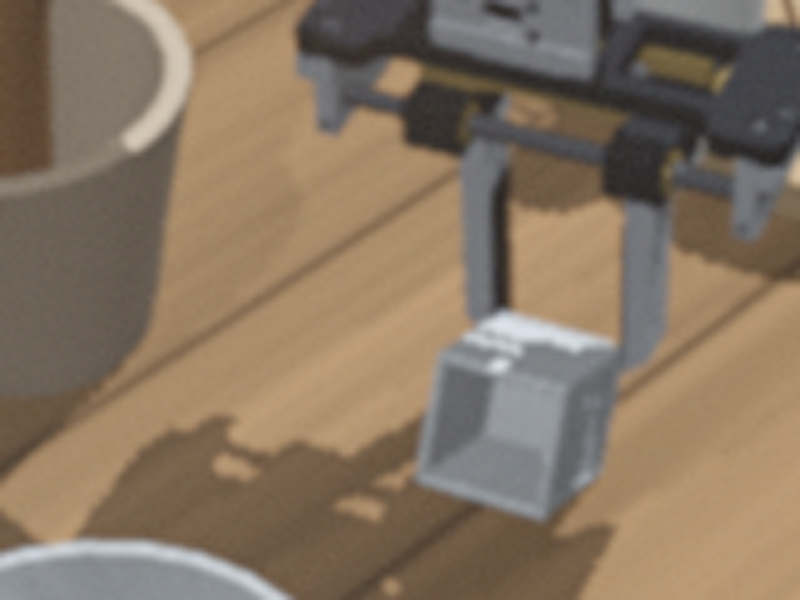

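Emit:
send_rows(moves="1 0 0.002 0.004 0; 1 0 0.002 0.004 0; 1 0 0.002 0.004 0; 1 0 0.003 0.004 0; 1 0 0.003 0.004 0; 1 0 0.003 0.003 0; 1 0 0.003 0.003 0; 1 0 0.004 0.003 0; 1 0 0 0 0; 1 0 0 0 0")

```text
time: 16.07
tool_pos: [0.5269, 0.0176, 0.0319]
ee_rot: [-1.569, 0.001, 0.372]
wrist_force: [0.2, -0.2, 1.5]
width: 0.0477
```

```bash
python3 - <<'E'
from h import *
delta([.56,-.07,.063])
save("s13","scene",(220,190,380,310),5)
E
```

```text
t 16.07 tcp [0.5269 0.0176 0.0319] rpy deg [-8.991e+01  6.000e-02  2.133e+01] w 0.0477 F [ 0.2 -0.2  1.5] -> tx ty tz [-0.001  -0.0311 -0.0937]
```

View pics/s13.png

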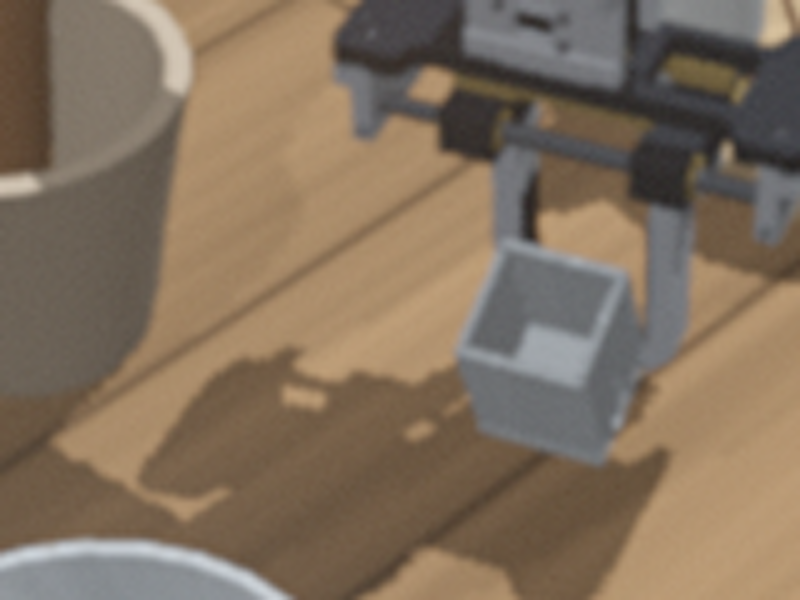

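Mouth nearly up, about 70–75° into the second tip. I'll lower a little more and release so it drops onto its base.

Emit:
send_rows(moves="1 0 0.004 0.001 0; 1 0 0.003 0.001 0; 1 0 0.002 0 0; 1 0 0 0 0; -0.6 0 0 0 0; -0.6 0 0 0 0; -0.6 0 0 0 0; -0.6 0 0 0 0; -0.6 0 0 0 0; -0.6 0 0 0 0")

```text
time: 16.95
tool_pos: [0.5267, 0.0187, 0.0233]
ee_rot: [-1.571, 0.0, 0.372]
wrist_force: [-0.0, -0.7, 0.7]
width: 0.0754
```

Emit:
send_rows(moves="-0.6 0 -0.03 0 0; -0.6 0 -0.03 0 0; -0.6 0 -0.02 0 0; -0.6 0 0 -0.01 0; -0.6 0 0 -0.01 0; -0.6 0 0 0 0; -0.6 0 0 0 0; -0.6 0 0 0 0; -0.6 0 0 0 0; -0.6 0 0 0 0")

```text
time: 17.78
tool_pos: [0.5334, 0.0004, 0.1024]
ee_rot: [-1.57, 0.002, 0.372]
wrist_force: [-0.1, -0.1, 0.3]
width: 0.0754
```

```bash
python3 - <<'E'
from h import *
delta([.56,-.07,.063])
save("s14","scene",(220,190,380,310),5)
E
```

```text
t 17.78 tcp [5.334e-01 4.000e-04 1.024e-01] rpy deg [-89.94   0.1   21.32] w 0.0754 F [-0.1 -0.1  0.3] -> tx ty tz [-0.0008  0.0394 -0.0753]
```

View pics/s14.png

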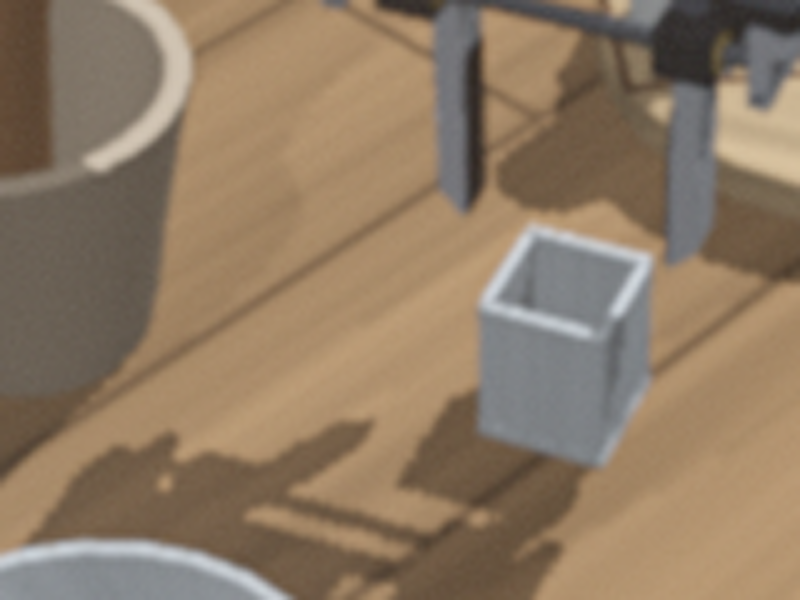

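```bash
python3 - <<'E'
from h import *
S=imaging.snapshot("scene")
P=np.array([onplane(S,(220+a/5,190+b/5),.064) for a,b in [(533,228),(652,258),(605,338),(482,305)]]);print(np.round(P,4))
print([round(float(np.linalg.norm(P[i]-P[i-1])),4) for i in range(4)],[round(float(np.degrees(np.arctan2(*(P[i]-P[i-1])[1::-1]))),1) for i in range(4)])
c=P.mean(0); print(c); delta([c[0],c[1],.05])
E
```

```text
[[ 0.5096  0.0062  0.064 ]
 [ 0.5534  0.0237  0.064 ]
 [ 0.5704 -0.0208  0.064 ]
 [ 0.526  -0.0381  0.064 ]]
[0.0472, 0.0472, 0.0476, 0.0477] [110.3, 21.8, -69.1, -158.8]
[ 0.53986352 -0.00726131  0.064     ]
t 17.88 tcp [5.337e-01 4.000e-04 1.030e-01] rpy deg [-8.997e+01  4.000e-02  2.133e+01] w 0.0752 F [ 0.5  0.  -0.9] -> tx ty tz [ 0.0029  0.053  -0.0094]
```

Emit:
send_rows(moves="-0.6 0.003 0 -0.009 0; -0.6 0 0.02 0 0; -0.6 0 0.025 0 0; -0.6 0 0.013 0 0; -0.6 0 0 0 0; 1 0 0 0 0; 1 0 0 0 0; 1 0 0 0 0; 1 0 0 0 0; 1 0 0 0 0")

```text
time: 18.72
tool_pos: [0.5407, -0.0074, 0.0469]
ee_rot: [-1.572, -0.001, 0.372]
wrist_force: [-0.2, 0.5, 2.8]
width: 0.0498
```

Emit:
send_rows(moves="1 0 0 0 0; 1 0 0 0 0; 1 0 -0.015 0 0; 1 0 -0.02 0 0; 1 0 -0.025 0 0; 1 0 -0.025 0 0; 1 0 -0.025 0 0; 1 0 -0.02 0 0; 1 0 0 0 0; 1 0 0 0 0")

```text
time: 19.55
tool_pos: [0.5407, -0.007, 0.176]
ee_rot: [-1.572, -0.002, 0.372]
wrist_force: [0.6, -0.3, -1.0]
width: 0.0497
```

```bash
python3 - <<'E'
from h import *
delta([.468,.312,.2])
save("s15","scene",(220,130,420,280),4)
E
```

```text
t 19.55 tcp [ 0.5407 -0.007   0.176 ] rpy deg [-90.04  -0.13  21.32] w 0.0497 F [ 0.6 -0.3 -1. ] -> tx ty tz [ 0.0483 -0.024   0.3236]
```

View pics/s15.png

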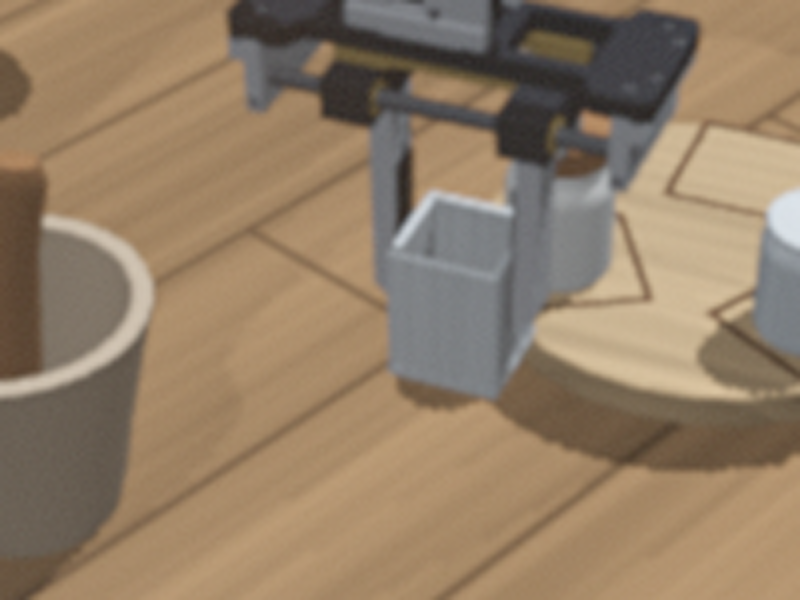

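Emit:
send_rows(moves="1 0 -0.02 0 0; 1 0 -0.02 0.012 0; 1 0.005 0 0.024 0; 1 0.006 0 0.036 0; 1 0.006 0 0.036 0; 1 0.006 0 0.036 0; 1 0.006 0 0.036 0; 1 0.006 0 0.036 0; 1 0.006 0 0.036 0; 1 0.006 0 0.03 0")

```text
time: 20.43
tool_pos: [0.4793, 0.2746, 0.2122]
ee_rot: [-1.57, 0.005, 0.373]
wrist_force: [1.0, -0.4, -1.3]
width: 0.0501
```

Emit:
send_rows(moves="1 0 0 0.02 0; 1 0 0 0.015 0; 1 0 0 0 0; 1 0 0 0 0; 1 0 0 0 0; 1 0 0 0 0; 1 0 0 0 0; 1 0 0 0 0; 1 0 0 0 0; 1 0 0 0 0")

```text
time: 21.27
tool_pos: [0.4689, 0.3049, 0.2156]
ee_rot: [-1.571, -0.0, 0.371]
wrist_force: [0.1, -0.0, -1.6]
width: 0.0498
```

```bash
python3 - <<'E'
from h import *
delta([.468,.312,.113])
save("s16","scene",(310,90,510,240),4)
save("t16","top",(60,180,260,330),4)
E
```

```text
t 21.27 tcp [0.4689 0.3049 0.2156] rpy deg [-9.000e+01 -2.000e-02  2.127e+01] w 0.0498 F [ 0.1 -0.  -1.6] -> tx ty tz [0.0017 0.1026 0.0069]
```

View pics/s16.png

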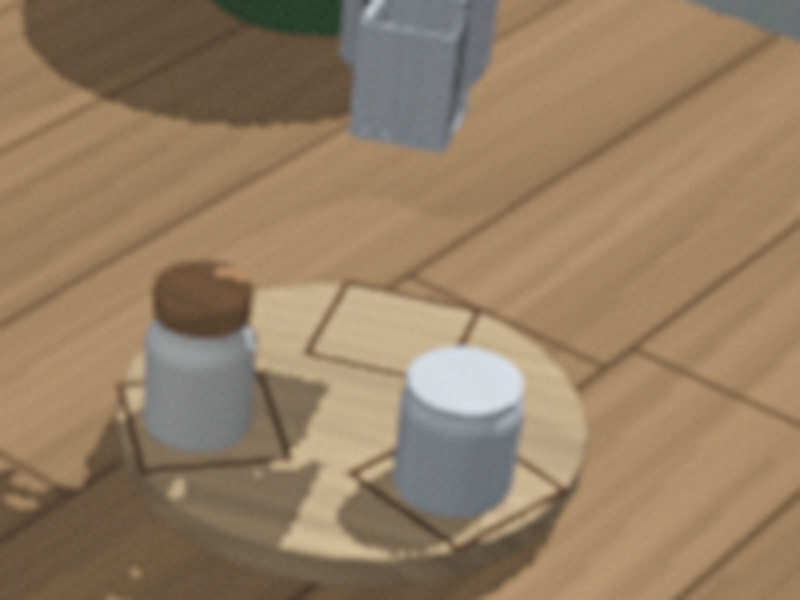

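View pics/t16.png

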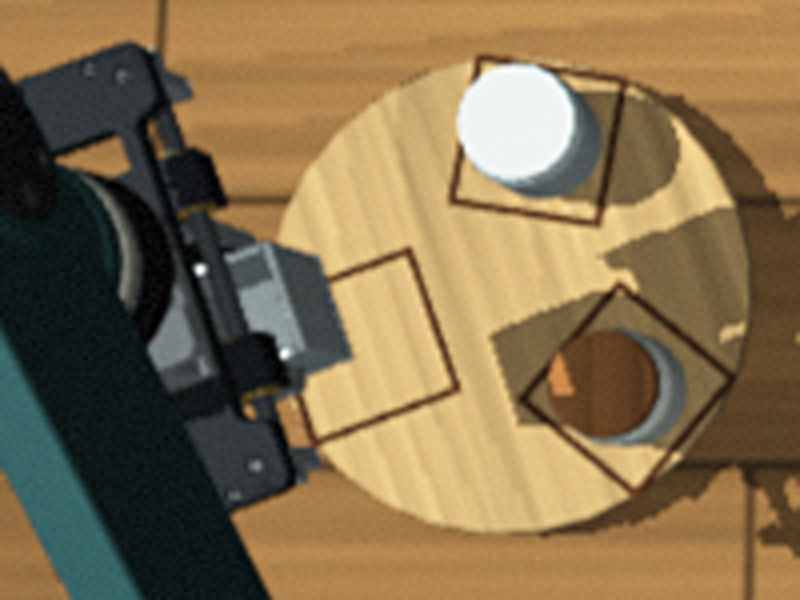

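Emit:
send_rows(moves="1 0.001 0.01 0.007 0; 1 0 0.025 0 0; 1 0 0.025 0 0; 1 0 0.025 0 0; 1 0 0.02 0 0; 1 0 0.01 0 0; 1 0 0.005 0 0; 1 0 0 0 0; 1 0 0 0 0; 1 0 0 0 0")

```text
time: 22.2
tool_pos: [0.4681, 0.3129, 0.0973]
ee_rot: [-1.57, -0.003, 0.372]
wrist_force: [0.5, -0.2, -1.5]
width: 0.0497
```

```bash
python3 - <<'E'
from h import *
delta([.468,.312,.083])
save("s17","scene",(310,90,510,240),4)
save("t17","top",(60,180,260,330),4)
E
```

```text
t 22.2 tcp [0.4681 0.3129 0.0973] rpy deg [-89.97  -0.2   21.32] w 0.0497 F [ 0.5 -0.2 -1.5] -> tx ty tz [-0.0004  0.0143 -0.0008]
```

View pics/s17.png

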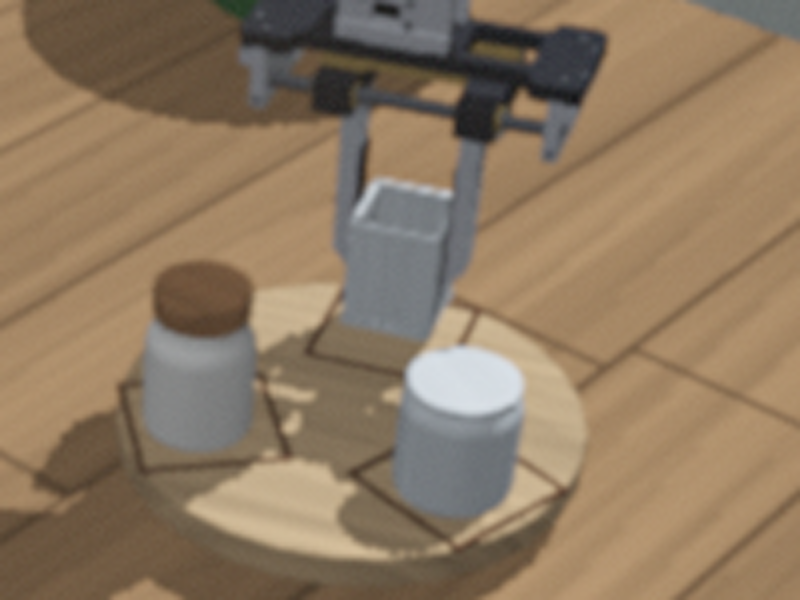

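View pics/t17.png

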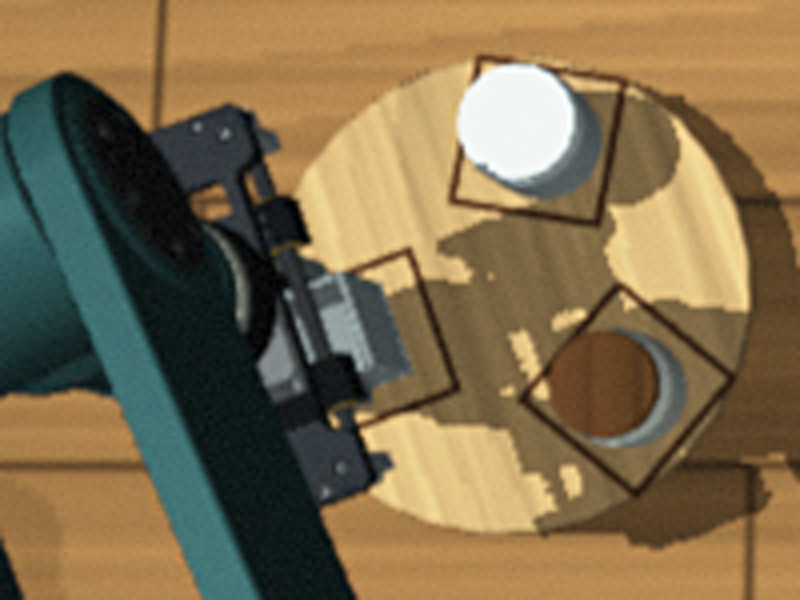

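Emit:
send_rows(moves="1 0 0.004 -0.001 0; 1 0 0.003 0 0; 1 0 0.003 0 0; 1 0 0.002 0 0; 1 0 0.001 0 0; 1 0 0.001 0 0; 1 0 0 0 0; 1 0 0 0 0; 1 0 0 0 0; 1 0 0 0 0")

```text
time: 23.13
tool_pos: [0.4682, 0.3116, 0.0829]
ee_rot: [-1.571, -0.003, 0.372]
wrist_force: [0.3, -0.1, 6.7]
width: 0.0498
```

```bash
python3 - <<'E'
from h import *
delta([.468,.312,.083])
save("s18","scene",(370,110,450,170),10)
E
```

```text
t 23.13 tcp [0.4682 0.3116 0.0829] rpy deg [-89.99  -0.15  21.31] w 0.0498 F [ 0.3 -0.1  6.7] -> tx ty tz [-0.0001 -0.0001  0.0004]
```

View pics/s18.png

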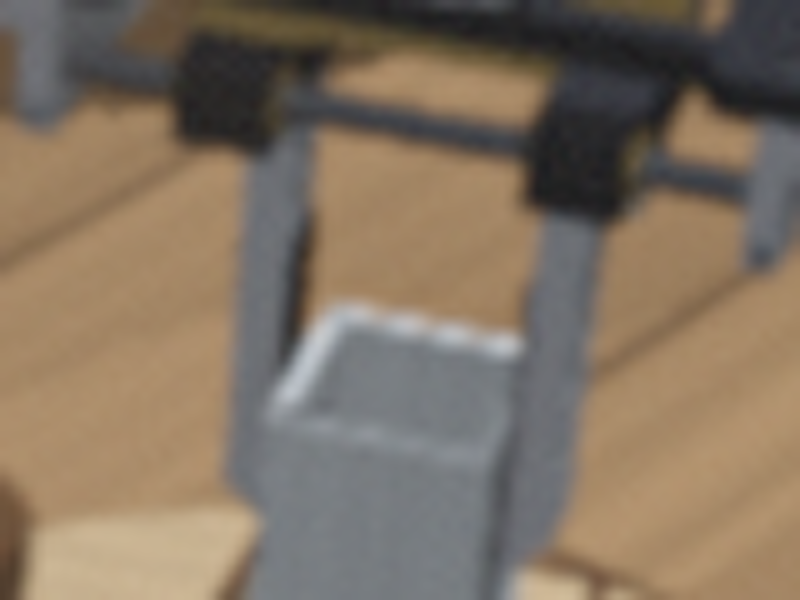

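Contact at 6.7 N, at the expected height. I'll ease off by 1 mm, open, rise straight up and move aside.

Emit:
send_rows(moves="1 0 -0.001 0 0; 1 0 0 0 0; -0.5 0 0 0 0; -0.5 0 0 0 0; -0.5 0 0 0 0; -0.5 0 0 0 0; -0.5 0 0 0 0; -0.5 0 0 0 0; -0.5 0 -0.01 0 0; -0.5 0 -0.02 0 0")

```text
time: 24.02
tool_pos: [0.4656, 0.3103, 0.1102]
ee_rot: [-1.572, 0.006, 0.372]
wrist_force: [-0.1, 0.4, 0.4]
width: 0.0705
```

Emit:
send_rows(moves="-0.5 0 -0.03 0 0; -0.5 0 -0.03 0 0; -0.5 0 -0.03 0 0; -0.5 0 -0.03 0 0; -0.5 0 -0.02 0.02 0; -0.5 0 0 0.035 0; -0.5 0 0 0.035 0; -0.5 0 0 0.035 0; -0.5 0 0 0.035 0; -0.5 0 0 0.02 0")

```text
time: 24.85
tool_pos: [0.4001, 0.4819, 0.2532]
ee_rot: [-1.569, -0.0, 0.375]
wrist_force: [-1.0, -0.2, 0.5]
width: 0.0708
```

```bash
python3 - <<'E'
from h import *
delta([.468,.312,.083])
save("s19","scene",(310,90,510,240),4)
save("t19","top",(60,180,260,330),4)
for n in ("scene","top"):
    p=imaging.snapshot(n)
    for k in ["cup_mid","place","turntable","rim_mark","jar_mid","tin_mid","mortar_mid","pot_mid"]:
        print(n,k,[(x["centre"],x["conf"]) for x in imaging.landmark_of(p,k)][:4])
    print("expect cup",proj(p,[.468,.312,.068]))
E
```

```text
t 24.85 tcp [0.4001 0.4819 0.2532] rpy deg [-8.990e+01 -3.000e-02  2.146e+01] w 0.0708 F [-1.  -0.2  0.5] -> tx ty tz [ 0.001   0.1702 -0.1829]
scene cup_mid [([412.0, 158.6], 0.91), ([163.7, 333.8], 0.88), ([160.6, 274.7], 0.67)]
scene place [([404.7, 174.4], 0.74)]
scene turntable [([394.4, 205.7], 0.95)]
scene rim_mark [([415.0, 163.3], 0.94)]
scene jar_mid [([358.2, 178.9], 0.91)]
scene tin_mid [([420.9, 197.2], 0.84)]
scene mortar_mid []
scene pot_mid [([237.6, 364.4], 0.81)]
expect cup [408.64227494 160.69082946]
top cup_mid [([147.1, 266.5], 0.95), ([423.0, 326.7], 0.91), ([461.4, 265.2], 0.86), ([479.2, 331.3], 0.64)]
top place [([150.7, 268.5], 0.92), ([445.1, 187.8], 0.61)]
top turntable [([191.8, 256.3], 0.9)]
top rim_mark [([126.2, 271.0], 0.61)]
top jar_mid [([214.9, 277.5], 0.85)]
top tin_mid [([195.5, 212.0], 0.88)]
top mortar_mid [([358.9, 322.5], 0.87)]
top pot_mid [([447.4, 185.5], 0.93), ([360.4, 320.9], 0.2)]
expect cup [145.28480041 264.91121928]
```

View pics/s19.png

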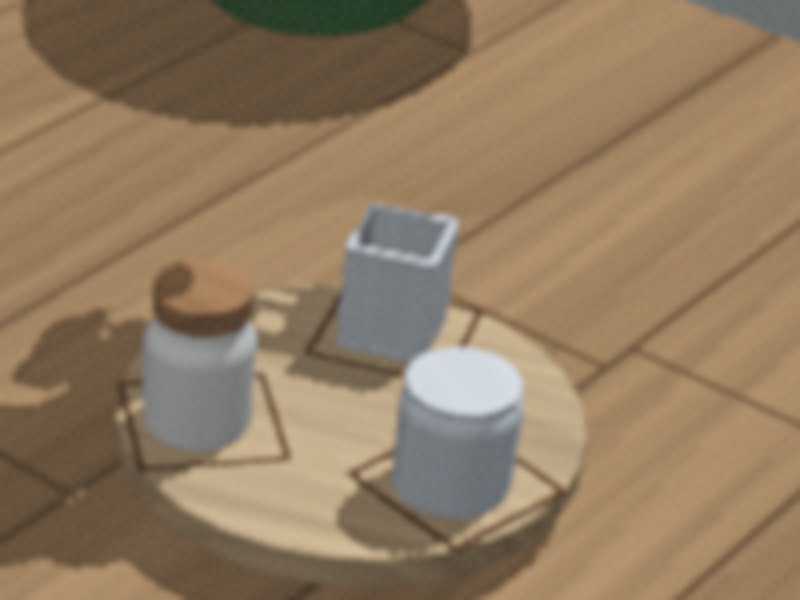

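View pics/t19.png

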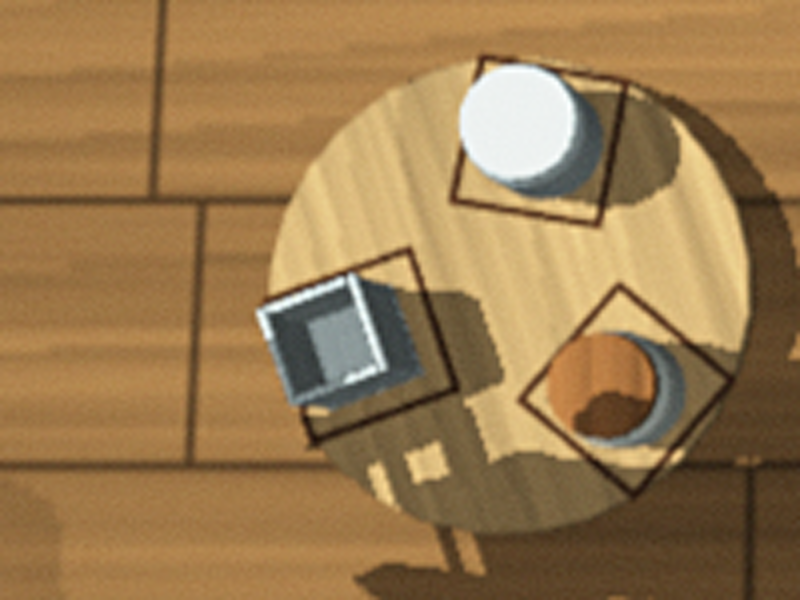

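```bash
python3 - <<'E'
from h import *
T=imaging.snapshot("top");S=imaging.snapshot("scene")
P=np.array([onplane(T,(60+a/4,180+b/4),.1) for a,b in [(257,315),(352,275),(385,372),(298,402)]]);print(P.mean(0),[round(float(np.linalg.norm(P[i]-P[i-1])),4) for i in range(4)],[round(float(np.degrees(np.arctan2(*(P[i]-P[i-1])[1::-1]))),1) for i in range(4)])
P=np.array([onplane(S,(310+a/4,90+b/4),.1) for a,b in [(376,203),(459,215),(435,265),(346,246)]]);print(P.mean(0))
print("net mid",onplane(T,(147.1,266.5),.068),onplane(S,(412,158.6),.068))
Q=np.array([onplane(T,(60+a/4,180+b/4),.036) for a,b in [(408,249),(458,388),(315,441)]]);print("square",(Q[0]+Q[2])/2)
E
```

```text
[0.46538994 0.31027074 0.1       ] [0.0472, 0.0489, 0.0503, 0.0435] [27.1, -66.6, -159.4, 109.3]
[0.46943062 0.31377937 0.1       ]
net mid [0.4648224 0.3082681 0.068    ] [0.46822313 0.32386782 0.068     ]
square [0.46757541 0.31171725 0.036     ]
```

The cup is within about 3 mm of the square's centre, upright, and parallel by eye. The turntable hasn't turned. The arm is clear, so I'll hand in.

```bash
python3 - <<'E'
from bench import order
print(order.close_job())
E
```

```text
the job is handed in; nothing more can be done
None
```

The cup is mouth-up in the empty marked square, released, and the job was handed in with about 25 of the 61 s used; no verdict is reported.

**What I did:** I carried the cup to clear bench space. The moves allow no pitch, so I turned it over by tipping it twice over its lower edge, holding it by a top corner with the fingertips. A first try with a full-pad grip only slid the cup. I then regripped it centrally, set it down on the turntable (6.7 N on contact), opened the fingers and backed away.

**Last checks:**
- **Position:** the cup's rim centre came out about 2–3 mm from the square's centre in both views.
- **Alignment:** I set it down with the tool at 21.3° and the square's sides at about 21°. The hand-picked rim corners scatter by a few degrees around that.
- **Surroundings:** the turntable lines, jar and tin look unmoved, and the pot reads within a few pixels of its start in both views.

**Checks that disagreed or failed:**
- The network's cup point in the scene view put the cup about 12 mm off. The rim corners in both views and the network's top-view point did not support that.
- The network missed the mortar in the last scene picture, but the top view shows it where it started.

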